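# Give a flow head its calibration stroke through a three-way tap

### The job

The calibration syringe on the desk is filled and its three-way tap is shut off; the tap's lever points at whichever side port the syringe is open to. Push the lever fully over to the pneumotach (the ribbed metal drum), then push the syringe's plunger slowly and fully home while the lever stays there, and finally push the lever fully over to the plain open room-air tube on the opposite port. It is all done by pushing: pick nothing up, and leave the filter, room thermometer and label roll beside the rig where they are.

Things in the scene. Friction and masses are not known exactly. Their poses are not given: they have to be found in the camera images.
- rig: Calibration rig, fixed on the desk: aluminium base plate 112 x 298 mm (top 12 mm up) with a grey three-way tap and a clear syringe. Origin: on the desk top right below the tap's vertical turning axis. The two side ports point along the rig's +x and -x, the syringe lies along its -y; ports, syringe and plunger have their centre line 66 mm above the desk.
- tap_cap (a point): Centre of the lever's hub on the tap's turning axis, 132 mm above the desk. Below it a neck 24 mm in diameter, then the tap's body, 66 mm in diameter, its top 104 mm above the desk.
- barrel (a point): Middle of the syringe's clear barrel, on its centre line, at y = -178 mm of the rig; 146 mm long over its black end caps, which are 94 mm in diameter (top 113 mm above the desk). A black connector joins it to the tap.
- tap_lever (a joint): The tap's lever. 0 = pointing along the rig's +y, away from the syringe (shut); positive = counter-clockwise from above. At +1.571 rad (a stop) it points along the rig's -x port, at -1.571 (a stop) along the +x port; it sweeps only the side away from the syringe. Starts within 0.3 rad of 0; stays where left; turns at 0.12 N m (2 to 3 N near its end).
- lever_tip (a point): A point in the lever's black end grip, at mid-height, 60 mm from the turning axis, 132 mm above the desk. The grip is 17 mm wide and 13 mm thick (126 to 139 mm above the desk), 44 to 74 mm from the axis; the rest is a flat steel bar 12 mm wide. Free space for 20 mm below it.
- plunger (a joint): Travel of the syringe's plunger along the rig's +y, toward the tap: 0 = drawn out (filled), 0.100 m = fully home at its stop. Stays where left; resists with 3 N plus 40 N per m/s.
- plunger_face (a point): Centre of the flat outer face of the plunger's round black push plate, 58 mm in diameter, 13 mm thick, 66 mm above the desk; the face looks along the rig's -y. It is 374 mm from the tap axis when drawn out, 274 mm when home.
- pneumotach: The flow head under calibration: a ribbed aluminium drum 62 mm in diameter with black conical ends and two little brass nipples on top (up to 106 mm above the desk), 86 mm long, lying along the rig's x and plugged on one of the side ports (either one). Fixed. Origin at its middle, 90 mm from the tap axis and 66 mm above the desk.
- room_tube: Plain white open tube 45 mm over its end beads, 86 mm long, plugged on the other side port: the way to room air. Fixed. Origin at its middle, 90 mm from the tap axis and 66 mm above the desk.
- filter_1: Bystander: white disc-shaped breathing filter standing upright, 96 mm in diameter, 104 mm high, loose; origin under its centre.
- hygrometer: Bystander: small white room thermometer and hygrometer with a grey display, standing upright, 33 x 62 x 62 mm, loose; origin under its centre.
- label_roll: Bystander: roll of white labels lying flat, 58 mm in diameter, 33 mm high, loose; origin under its centre.

How it is judged (in metres and radians):
On the way, in this order (a step that is already met when the one before it is completed fails the run):
1. the lever is pushed fully over to the pneumotach, with the plunger still drawn out (((x of pneumotach in the frame of rig below 0 m and value of joint tap_lever above 1.45 rad) or (x of pneumotach in the frame of rig above 0 m and value of joint tap_lever below -1.45 rad)) and value of joint plunger below 0.01 m), for 0.2 s.
2. the plunger is pushed fully home with the lever still at the pneumotach (((x of pneumotach in the frame of rig below 0 m and value of joint tap_lever above 1.45 rad) or (x of pneumotach in the frame of rig above 0 m and value of joint tap_lever below -1.45 rad)) and value of joint plunger above 0.096 m), for 0.2 s.
At the end, for the whole second after the job is handed in: The lever rests within 7 degrees of the stop at the room-air tube and the plunger within 4 mm of fully home (((x of pneumotach in the frame of rig below 0 m and value of joint tap_lever below -1.45 rad) or (x of pneumotach in the frame of rig above 0 m and value of joint tap_lever above 1.45 rad)) and value of joint plunger above 0.096 m and velocity of joint tap_lever between -0.05 and 0.05 rad/s); the robot touches nothing.
It fails at once if the plunger is in mid-stroke while the lever is not at the pneumotach (value of joint plunger between 0.01 and 0.09 m and not ((x of pneumotach in the frame of rig below 0 m and value of joint tap_lever above 1.45 rad) or (x of pneumotach in the frame of rig above 0 m and value of joint tap_lever below -1.45 rad))).
It fails at once if the plunger is slammed in (faster than 0.25 m/s) (velocity of joint plunger above 0.25 m/s).
It fails at once if the filter, room thermometer or label roll beside the rig is moved, tipped or lifted (distance of any of filter_1, hygrometer, label_roll from where it was at the start of the episode above 0.02 m or angle between any of filter_1, hygrometer, label_roll's own z axis and vertical above 0.3 rad).
It also fails if it takes over 67 s, if anything falls off the work surface, if the arm or the gripper's body presses on something with over 40 N, if the wrist force passes 120 N, or if a joint passes its speed limit or range.

### The arm

A 6-joint arm with a two-finger parallel gripper is mounted at the origin on a cart in front of the work surface, level with it; the furniture and walls round the work are solid. World frame = base frame: x ahead of the robot, y to its left, z up, the work surface at z = 0. Lengths are in m, angles in degrees, forces in N, time in s.
With the tool pointing down it reaches from about 0.3 to 0.75 m from the base axis. Payload 8.5 kg.
Tool frame: the origin (TCP) lies on the centre line of the jaws, within the pads' length; the fingertips stand 17 mm ahead of it and the grasp point (between the pads) lies 2 mm behind it (bot.tips_ahead is the distance from the TCP to the fingertips, in m); z points along the fingers, y is the line along which they close (so a half turn about z gives the same grasp; the last joint's range is limited). The gripper opens to 88 mm and grips with 3 to 60 N. Pads are 18 mm wide; open, the fingers measure 123 mm over their backs; the gripper's body (75 mm by 187 mm) begins 45 mm behind the grasp point.
Start: joints at [-87.737, 21.807, 74.336, -0, 83.858, -12.336], TCP at [0.139, -0.532, 0.256] pointing down, gripper open.
Joint ranges: [-178.18, 178.18], [-50.72, 133.34], [12.68, 142.11], [-81.47, 261.47], [9.98, 163.14], [-165.26, 165.26]. Speed limits (degrees/s): [136.94, 136.94, 180, 180, 180, 180].

### API

Orientations are given as a 3x3 rotation matrix whose columns are the frame's x, y, z axes.
In Python, from cell import bot, grab_frame, camera_model gives the robot as it stands. The module is installed in compiled form; this text tells all that it offers.
- The arm moves only by the tool send_rows, never from a script. Its argument "rows" is a list of rows, each an object with "translation": the shift along the tool's x, y, z scaled (see below), a list of three; "turn": the turn, a rotation vector about the tool's x, y, z scaled (see below), a list of three; "grip": the opening, from -1 (shut) to 1 (fully open). In form: [{"translation": [x, y, z], "turn": [wx, wy, wz], "grip": grip}, ...]. A call has 1 to 20 rows; each row shifts and turns the commanded pose from where the row before left it, along the tool's axes as they then stand; what a row does not reach is not made up. The controller multiplies each number of a shift by 0.4 m and each number of a turn by 0.12 rad. A row lasts 1/8 s, in which the tool goes at most 62.5 mm and 10.7 degrees, less where a joint would pass 70% of its speed; a pose out of reach is approached as far as the arm can. A call with a number of a shift or a turn outside -1 to 1 is refused whole. A call with a gripper value outside its range is refused whole. The fingers move at their own pace and stop on an object; "squeeze" is the grip in N (left out, the last holds). Time passes only in rows, so rows that do not move let the fingers close. It gives the time, the measured TCP pose, the force, the opening and the grip force at its end, in the units of the state.
- bot.get_obs(): the state, without advancing time (a new reading comes with each control period).
- grab_frame(name): name is "scene" or "side" or "wrist"; returns the picture (384x512x3 uint8, blue, green, red); there is no depth.
- camera_model(name): a dict with "camera_matrix" (3x3 intrinsics, pixels), "extrinsics" (4x4, takes a point from world to camera coordinates). Camera axes: x right, y down, z forward; pixel columns grow to the right and rows downward; lengths in m; the calibration is good to about 2 mm. The wrist camera is an equidistant fisheye: a pixel r from the principal point sees the ray r / f radians off the axis. A picture is of the moment at which its call begins: read the wrist's pose just before it. camera_model takes no time and is no camera call; for the wrist camera it gives the pose at the moment of the call.
- bot.job_done(): hands the job in; it is judged then, once.
The state is a dict: "time": time; "qpos": joint angles; "joint_vel": joint speeds; "tau": joint torques, N m; "tool_pos": TCP position; "tool_rot": TCP orientation; "ft_force": force on the tool from outside, world axes, zero at the start; "torque": the same for the moment, N m; "gripper_width": finger opening in m; "grasp_force": force on a finger pad.
Only numpy, scipy, OpenCV 4.12 (cv2) and the standard library are available. Lean on these libraries where they do the work, as an engineer would, in place of code of your own. Each camera call takes 0.05 s, during which the arm holds its last target. There are 200 camera calls.

## Working session

There is one attempt and no reset: what is moved stays moved. The work goes in short steps, Python scripts to look and compute and a tool call to move; the robot and the scene stay as the last step left them, time stands still between calls to the robot, and variables do not carry over. Pictures are saved under pics/ and viewed, at most 10 in all, crops included, and the job is handed in when it is done.

Besides the shell and the picture viewer there is one more tool, called after "Call:" in YAML: its name, and indented under it one key for each argument. send_rows: Moves the arm, as the interface text tells. Its arguments: {"type":"object","properties":{"rows":{"type":"array"},"squeeze":{"type":"number"}},"required":["rows"]}

```bash
mkdir -p pics; python3 - <<'E'
from cell import bot, grab_frame, camera_model
import cv2, numpy as np
a=grab_frame("scene");b=grab_frame("side")
cv2.imwrite("pics/scene.png",a);cv2.imwrite("pics/side.png",b)
for n in("scene","side"):
    m=camera_model(n);print(m["camera_matrix"],m["extrinsics"])
o=bot.get_obs();print(o["time"],o["tool_pos"],np.round(o["tool_rot"],3),bot.tips_ahead)
E
```

```text
[[363.569659     0.         254.43521534]
 [  0.         363.569659   186.24175875]
 [  0.           0.           1.        ]] [[-0.87011886 -0.49231794  0.02272024  0.47175042]
 [-0.2142046   0.33626048 -0.91708521  0.22246991]
 [ 0.44385759 -0.80283992 -0.39804335  0.8157262 ]
 [ 0.          0.          0.          1.        ]]
[[359.69706393   0.         258.01430981]
 [  0.         359.69706393 194.01240332]
 [  0.           0.           1.        ]] [[ 0.98729852 -0.15862243 -0.00897501 -0.57170531]
 [-0.08758194 -0.49625625 -0.86374715  0.15318377]
 [ 0.13255576  0.85356233 -0.50384552  0.9041813 ]
 [ 0.          0.          0.          1.        ]]
0.1 [ 0.13862004 -0.53202041  0.25521172] [[ 0.968  0.252 -0.   ]
 [ 0.252 -0.968  0.001]
 [ 0.    -0.001 -1.   ]] 0.017
```

View pics/scene.png

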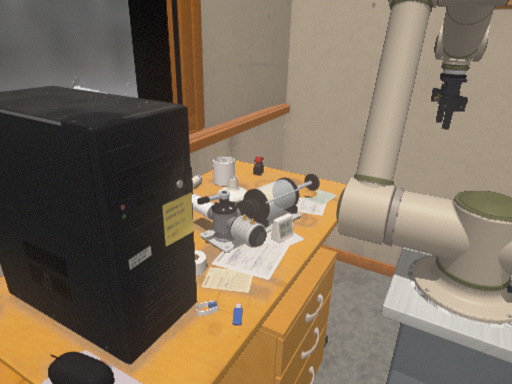

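View pics/side.png

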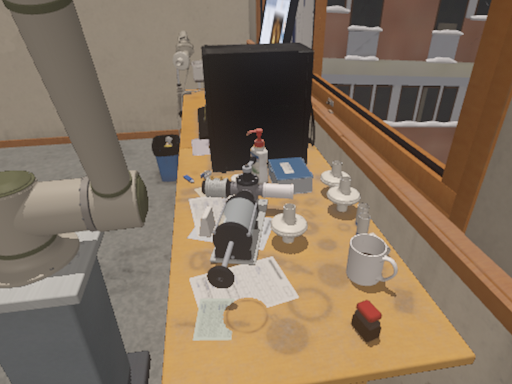

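The scene view shows the rig around (240,215), the pneumotach (ribbed) at (245,232) on the robot side and the white tube on the far side. In the side view the tap is at about (247,190), the pneumotach at (215,188), the tube at (280,190) and the push plate at (221,277). I'll zoom in.

```bash
python3 - <<'E'
import cv2
a=cv2.imread("pics/scene.png")[155:285,185:345];b=cv2.imread("pics/side.png")[150:300,175:325]
cv2.imwrite("pics/s1.png",cv2.resize(a,(800,600) if 0 else (736,598),interpolation=cv2.INTER_CUBIC))
cv2.imwrite("pics/d1.png",cv2.resize(b,(600,600),interpolation=cv2.INTER_CUBIC))
E
```

```text
(no output)
```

View pics/s1.png

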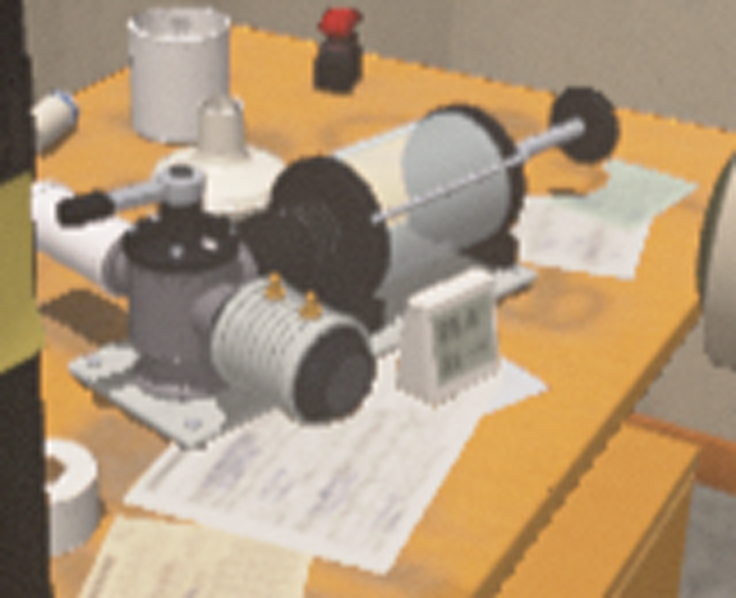

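View pics/d1.png

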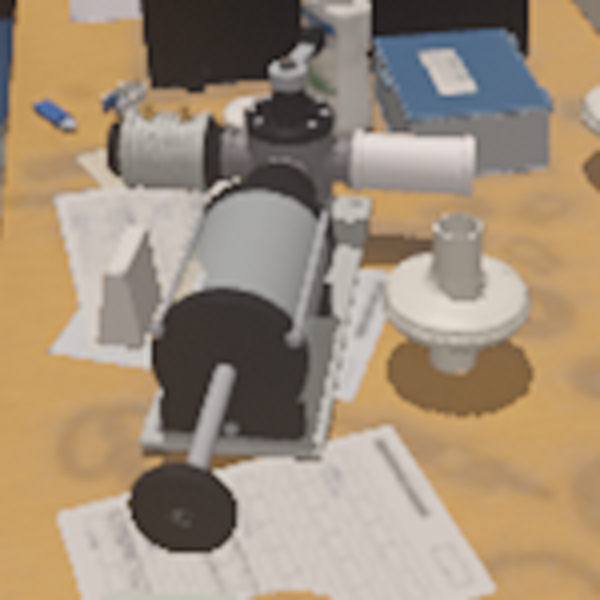

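The crops are clear. s1 scales by 4.6 from (185,155) and d1 by 4 from (175,150). The lever grip is at s1 (85,208) / d1 (307,43), the hub at s1 (180,178) / d1 (289,72) and the push plate at s1 (584,125) / d1 (183,508). The hygrometer stands on the robot side beside the syringe and the filter on the far side. The label roll is near the tap at s1 (70,495).

```bash
cat > h.py <<'E'
import numpy as np, cv2
from cell import bot, grab_frame, camera_model
def ray(n,p):
    m=camera_model(n);E=m["extrinsics"];R,t=E[:3,:3],E[:3,3]
    d=R.T@np.linalg.solve(m["camera_matrix"],[*p,1.]);return -R.T@t,d/np.linalg.norm(d)
def plane(n,p,z):
    c,d=ray(n,p);return c+d*(z-c[2])/d[2]
def tri(p,q):
    c1,d1=ray("scene",p);c2,d2=ray("side",q)
    s=np.linalg.lstsq(np.c_[d1,-d2],c2-c1,rcond=None)[0]
    a,b=c1+s[0]*d1,c2+s[1]*d2;return (a+b)/2,np.linalg.norm(a-b)
S=lambda x,y:(185+x/4.6,155+y/4.6)
D=lambda x,y:(175+x/4,150+y/4)
E
python3 - <<'E'
from h import *
np.set_printoptions(precision=4,suppress=True)
for n,s,d,z in [("hub",(180,178),(289,72),.135),("grip",(85,208),(307,43),.132),("plate",(584,125),(183,508),.066)]:
    print(n,tri(S(*s),D(*d)),plane("scene",S(*s),z),plane("side",D(*d),z))
print("pneu end/tube end",plane("side",D(115,148),.066),plane("side",D(472,163),.066))
print("pneu outer face scene",plane("scene",S(338,383),.066))
for n,p in [("hyg L",(100,342)),("hyg R",(140,348)),("hyg back",(158,310)),("filter",(455,368))]: print(n,plane("side",D(*p),0))
for n,p in [("hygscene",(400,390)),("hygs",(430,405)),("hygs",(497,372)),("rollbottom",(70,550)),("rollR",(98,520))]: print(n,plane("scene",S(*p),0))
print("roll top",plane("scene",S(60,465),.033))
print("filter disc",tri(S(220,185),D(458,300)))
E
```

```text
hub (array([0.5675, 0.1196, 0.1346]), np.float64(0.003478145586149135)) [0.5644 0.1219 0.135 ] [0.569  0.1212 0.135 ]
grip (array([0.5895, 0.1742, 0.1316]), np.float64(0.0002162210755700724)) [0.5892 0.1748 0.132 ] [0.5893 0.1731 0.132 ]
plate (array([ 0.4628, -0.231 ,  0.0652]), np.float64(0.005444693283982778)) [ 0.4591 -0.2283  0.066 ] [ 0.4654 -0.2305  0.066 ]
pneu end/tube end [0.4424 0.1575 0.066 ] [0.6966 0.0899 0.066 ]
pneu outer face scene [0.4409 0.1628 0.066 ]
hyg L [0.4224 0.0092 0.    ]
hyg R [ 0.4487 -0.0021  0.    ]
hyg back [0.463  0.0395 0.    ]
filter [ 0.651 -0.059  0.   ]
hygscene [0.4567 0.0557 0.    ]
hygs [0.4347 0.0611 0.    ]
hygs [0.4165 0.0075 0.    ]
rollbottom [0.5289 0.2748 0.    ]
rollR [0.5317 0.2478 0.    ]
roll top [0.5474 0.2567 0.033 ]
filter disc (array([ 0.6511, -0.049 ,  0.0445]), np.float64(0.006835797683202013))
```

```bash
python3 - <<'E'
from h import *
np.set_printoptions(precision=4,suppress=True)
for n,p in [("tower L bottom",(212,170)),("bottle bottom",(260,184)),("tower bottom 2",(250,170)),("tower R",(308,158))]: print(n,plane("side",p,0))
print("tower top near edge z~.43",plane("side",(205,50),.43),plane("side",(308,48),.43))
print("tower scene bottom near corner",plane("scene",(197,295),0),plane("scene",(130,367),0))
c=np.array([.567,.1205]);
for n,w in [("plateS",(.4591,-.2283)),("plateD",(.4654,-.2305)),("plateT",(.4628,-.231)),("pneu",(.4417,.160)),("tube",(.6966,.0899))]:
    d=np.array(w)-c;print(n,np.linalg.norm(d),np.degrees(np.arctan2(d[1],d[0])))
E
```

```text
tower L bottom [ 0.4739  0.4012 -0.    ]
bottle bottom [0.6286 0.2659 0.    ]
tower bottom 2 [0.6101 0.3768 0.    ]
tower R [0.8457 0.4403 0.    ]
tower top near edge z~.43 [0.4796 0.262  0.43  ] [0.7599 0.235  0.43  ]
tower scene bottom near corner [0.4924 0.3338 0.    ] [0.4779 0.5315 0.    ]
plateS 0.36510799772122216 -107.18926099072607
plateD 0.3654087574210558 -106.14354606632475
plateT 0.3666195439416726 -106.51213097821636
pneu 0.13137861317581334 162.50288580637556
tube 0.13316350851490813 -13.284866484902185
```

Call:
send_rows:
  rows:
    - {"translation":[0,0,0],"turn":[0,0,-0.952],"grip":-1}
    - {"translation":[0,0,0],"turn":[0,0,-0.952],"grip":-1}
    - {"translation":[0,0,0],"turn":[0,0,-0.952],"grip":-1}
    - {"translation":[0,0,0],"turn":[0,0,-0.952],"grip":-1}
    - {"translation":[0,0,0],"turn":[0,0,-0.952],"grip":-1}
    - {"translation":[0,0,0],"turn":[0,0,-0.952],"grip":-1}
    - {"translation":[0,0,0],"turn":[0,0,-0.952],"grip":-1}
    - {"translation":[0,0,0],"turn":[0,0,-0.952],"grip":-1}
    - {"translation":[0,0,0],"turn":[0,0,-0.952],"grip":-1}
    - {"translation":[0,0,0],"turn":[0,0,0],"grip":-1}
  squeeze: 10

```text
time: 1.35
tool_pos: [0.1386, -0.5321, 0.2555]
tool_rot: [[0.285, 0.959, -0.0], [0.959, -0.285, 0.001], [0.001, -0.0, -1.0]]
ft_force: [-0.3, 0.2, 0.4]
gripper_width: 0.0004
grasp_force: 0.0
```

```bash
cat >> h.py <<'E'
C=np.array([.567,.1205]);A=np.radians(-16.5)
X=np.array([np.cos(A),np.sin(A)]);Y=np.array([-X[1],X[0]])
def st():
    o=bot.get_obs();p=o["tool_pos"];d=p[:2]-C
    print("t",o["time"],"rig mm",np.round([d@X*1e3,d@Y*1e3,p[2]*1e3],1),"F",np.round(o["ft_force"],1),"w",o["gripper_width"],"q",np.round(o["qpos"]))
    return o
def to(x,y,z):
    o=bot.get_obs();w=C+x/1e3*X+y/1e3*Y
    print("units",np.round(o["tool_rot"].T@(np.array([*w,z/1e3])-o["tool_pos"])/.4,3))
E
python3 -c "
from h import *
o=st();print(np.round(o['tool_rot'],3));to(50,55,190)"
```

```text
t 1.35 rig mm [-225.4 -747.4  255.5] F [-0.3  0.2  0.4] w 0.0003781588779988561 q [-88.  22.  74.   0.  84. -71.]
[[ 0.285  0.959 -0.   ]
 [ 0.959 -0.285  0.001]
 [ 0.001 -0.    -1.   ]]
units [2.006 0.687 0.165]
```

Call:
send_rows:
  rows:
    - {"translation":[0.125,0.043,0],"turn":[0,0,0],"grip":-1}
    - {"translation":[0.125,0.043,0],"turn":[0,0,0],"grip":-1}
    - {"translation":[0.125,0.043,0],"turn":[0,0,0],"grip":-1}
    - {"translation":[0.125,0.043,0],"turn":[0,0,0],"grip":-1}
    - {"translation":[0.125,0.043,0],"turn":[0,0,0],"grip":-1}
    - {"translation":[0.125,0.043,0],"turn":[0,0,0],"grip":-1}
    - {"translation":[0.125,0.043,0],"turn":[0,0,0],"grip":-1}
    - {"translation":[0.125,0.043,0],"turn":[0,0,0],"grip":-1}
    - {"translation":[0.125,0.043,0],"turn":[0,0,0],"grip":-1}
    - {"translation":[0.125,0.043,0],"turn":[0,0,0],"grip":-1}
    - {"translation":[0.125,0.043,0],"turn":[0,0,0],"grip":-1}
    - {"translation":[0.125,0.043,0],"turn":[0,0,0],"grip":-1}
    - {"translation":[0.125,0.043,0],"turn":[0,0,0],"grip":-1}
    - {"translation":[0.125,0.043,0],"turn":[0,0,0],"grip":-1}
    - {"translation":[0.125,0.043,0],"turn":[0,0,0],"grip":-1}
    - {"translation":[0.125,0.043,0],"turn":[0,0,0],"grip":-1}
    - {"translation":[0,0,0.08],"turn":[0,0,0],"grip":-1}
    - {"translation":[0,0,0],"turn":[0,0,0],"grip":-1}
    - {"translation":[0,0,0],"turn":[0,0,0],"grip":-1}

```text
time: 3.72
tool_pos: [0.6297, 0.1563, 0.2249]
tool_rot: [[0.285, 0.958, 0.001], [0.958, -0.285, 0.0], [0.0, 0.001, -1.0]]
ft_force: [-0.1, -0.3, -0.3]
gripper_width: 0.0007
grasp_force: 0.0
```

```bash
python3 -c "
from h import *
st();to(52,55,132)
a=grab_frame('scene')[60:270,170:420];b=grab_frame('side')[90:270,150:350]
cv2.imwrite('pics/c2.png',np.vstack([cv2.resize(a,(357,300)),cv2.resize(b,(357,300))]) if 0 else np.hstack([cv2.resize(a,(400,400)),cv2.resize(b,(400,400))]))"
```

```text
t 3.725 rig mm [ 50.   52.2 224.9] F [-0.1 -0.3 -0.3] w 0.0007102728938012824 q [ 4. 33. 60. -0. 87. 20.]
units [0.007 0.005 0.232]
```

View pics/c2.png

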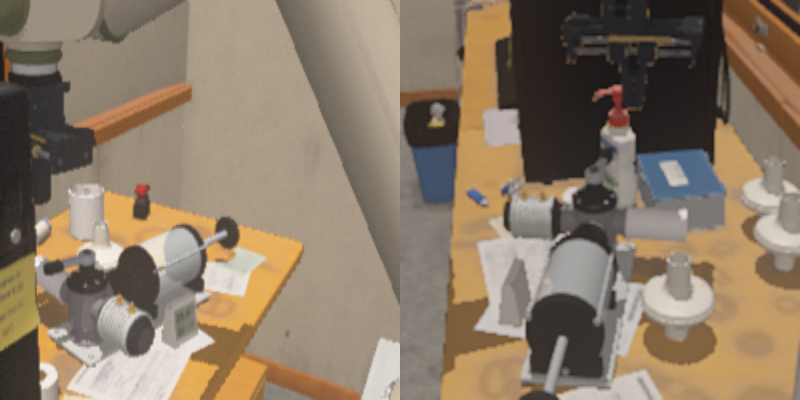

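The gripper is over the rig with fingers shut, to the right of the lever. The pump bottle stands behind, at rig y≈157 mm, so there's enough clearance. Descending.

Call:
send_rows:
  rows:
    - {"translation":[0,0,0.08],"turn":[0,0,0],"grip":-1}
    - {"translation":[0,0,0.08],"turn":[0,0,0],"grip":-1}
    - {"translation":[0,0,0.04],"turn":[0,0,0],"grip":-1}
    - {"translation":[0,0,0.03],"turn":[0,0,0],"grip":-1}
    - {"translation":[0,0,0],"turn":[0,0,0],"grip":-1}

```text
time: 4.45
tool_pos: [0.6297, 0.1567, 0.1318]
tool_rot: [[0.284, 0.959, -0.0], [0.959, -0.284, 0.0], [-0.0, -0.0, -1.0]]
ft_force: [-0.1, -0.1, 0.4]
gripper_width: 0.0004
grasp_force: 0.0
```

```bash
python3 -c "
from h import *
st();to(0,55,132)"
```

```text
t 4.45 rig mm [ 49.8  52.5 131.8] F [-0.1 -0.1  0.4] w 0.00041897886566828627 q [ 4. 37. 68.  0. 75. 20.]
units [ 0.006 -0.125 -0.   ]
```

Call:
send_rows:
  rows:
    - {"translation":[0.0025,-0.033,0],"turn":[0,0,0],"grip":-1}
    - {"translation":[0.0025,-0.033,0],"turn":[0,0,0],"grip":-1}
    - {"translation":[0.0025,-0.033,0],"turn":[0,0,0],"grip":-1}
    - {"translation":[0.0025,-0.033,0],"turn":[0,0,0],"grip":-1}
    - {"translation":[-0.01,-0.035,0],"turn":[0,0,0],"grip":-1}
    - {"translation":[-0.01,-0.035,0],"turn":[0,0,0],"grip":-1}
    - {"translation":[-0.02,-0.015,0],"turn":[0,0,0],"grip":-1}
    - {"translation":[-0.02,-0.015,0],"turn":[0,0,0],"grip":-1}
    - {"translation":[-0.015,-0.005,0],"turn":[0,0,0],"grip":-1}
    - {"translation":[-0.015,-0.005,0],"turn":[0,0,0],"grip":-1}
    - {"translation":[0,0,0],"turn":[0,0,0],"grip":-1}

```text
time: 5.82
tool_pos: [0.5279, 0.1534, 0.1318]
tool_rot: [[0.285, 0.959, 0.001], [0.959, -0.285, 0.001], [0.001, 0.0, -1.0]]
ft_force: [1.7, 2.2, -0.1]
gripper_width: 0.0005
grasp_force: 1.9
```

```bash
python3 -c "
from h import *
st();to(-46,15,132)
a=grab_frame('scene')[155:285,170:330];b=grab_frame('side')[120:250,170:330]
cv2.imwrite('pics/c3.png',np.hstack([cv2.resize(a,(400,325)),cv2.resize(b,(400,325))]))"
```

```text
t 5.825 rig mm [-46.9  20.4 131.8] F [ 1.7  2.2 -0.1] w 0.0004879496630237664 q [ 4. 29. 85.  0. 66. 20.]
units [-0.014  0.002 -0.001]
```

View pics/c3.png

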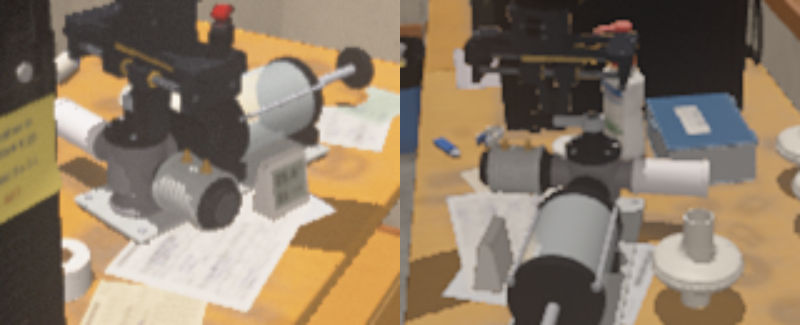

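The lever follows, with about 3 N on the finger. The side view shows it pointing nearly at the pneumotach. I'll push on gently until the force shows the stop.

Call:
send_rows:
  rows:
    - {"translation":[-0.005,0,0],"turn":[0,0,0],"grip":-1}
    - {"translation":[-0.005,0,0],"turn":[0,0,0],"grip":-1}
    - {"translation":[0,0,0],"turn":[0,0,0],"grip":-1}

```text
time: 6.3
tool_pos: [0.5277, 0.1528, 0.132]
tool_rot: [[0.284, 0.959, 0.004], [0.959, -0.284, 0.007], [0.008, 0.002, -1.0]]
ft_force: [8.4, 22.5, -2.2]
gripper_width: 0.0004
grasp_force: 11.9
```

Call:
send_rows:
  rows:
    - {"translation":[-0.005,0,0],"turn":[0,0,0],"grip":-1}
    - {"translation":[0,0,0],"turn":[0,0,0],"grip":-1}

```text
time: 6.55
tool_pos: [0.5276, 0.1525, 0.1321]
tool_rot: [[0.284, 0.959, 0.006], [0.959, -0.284, 0.01], [0.011, 0.003, -1.0]]
ft_force: [10.5, 32.0, -4.4]
gripper_width: 0.0007
grasp_force: 17.1
```

Stop reached: the force jumped to 33 N. Backing off, lifting and going over to the plunger end.

Call:
send_rows:
  rows:
    - {"translation":[0.03,0,0],"turn":[0,0,0],"grip":-1}
    - {"translation":[0.03,0,0],"turn":[0,0,0],"grip":-1}
    - {"translation":[0,0,-0.12],"turn":[0,0,0],"grip":-1}
    - {"translation":[0,0,-0.12],"turn":[0,0,0],"grip":-1}
    - {"translation":[-0.12,0.012,0],"turn":[0,0,0],"grip":-1}
    - {"translation":[-0.12,0.012,0],"turn":[0,0,0],"grip":-1}
    - {"translation":[-0.12,0.012,0],"turn":[0,0,0],"grip":-1}
    - {"translation":[-0.12,0.012,0],"turn":[0,0,0],"grip":-1}
    - {"translation":[-0.12,0.012,0],"turn":[0,0,0],"grip":-1}
    - {"translation":[-0.12,0.012,0],"turn":[0,0,0],"grip":-1}
    - {"translation":[-0.12,0.012,0],"turn":[0,0,0],"grip":-1}
    - {"translation":[-0.12,0.012,0],"turn":[0,0,0],"grip":-1}
    - {"translation":[-0.12,0.012,0],"turn":[0,0,0],"grip":-1}
    - {"translation":[-0.1,0.012,0],"turn":[0,0,0],"grip":-1}
    - {"translation":[0,0,0],"turn":[0,0,0],"grip":-1}
    - {"translation":[0,0,0],"turn":[0,0,0],"grip":-1}

```text
time: 8.55
tool_pos: [0.4447, -0.2947, 0.2275]
tool_rot: [[0.284, 0.959, -0.001], [0.959, -0.284, 0.001], [0.001, -0.001, -1.0]]
ft_force: [-0.9, 0.2, -0.2]
gripper_width: 0.0003
grasp_force: 0.0
```

```bash
python3 -c "
from h import *
st();to(0,-425,78)
a=grab_frame('scene')[155:285,170:330];b=grab_frame('side')[120:310,150:310]
cv2.imwrite('pics/c4.png',np.hstack([cv2.resize(a,(400,475)),cv2.resize(b,(400,475))]))"
```

```text
t 8.55 rig mm [   0.7 -432.9  227.5] F [-0.9  0.2 -0.2] w 0.000320169501145785 q [-46.  21.  80.  -0.  79. -30.]
units [ 0.019 -0.001  0.374]
```

View pics/c4.png

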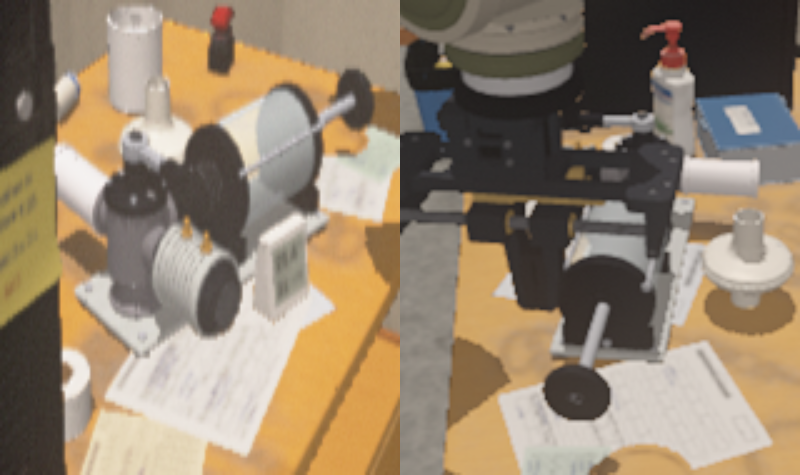

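The lever points along the pneumotach, and the plunger is still drawn out with its plate at side-crop (577,392). Descending behind the plate, then pushing slowly.

Call:
send_rows:
  rows:
    - {"translation":[0,0,0.1],"turn":[0,0,0],"grip":-1}
    - {"translation":[0,0,0.1],"turn":[0,0,0],"grip":-1}
    - {"translation":[0,0,0.1],"turn":[0,0,0],"grip":-1}
    - {"translation":[0,0,0.075],"turn":[0,0,0],"grip":-1}
    - {"translation":[0.035,0,0],"turn":[0,0,0],"grip":-1}
    - {"translation":[0.035,0,0],"turn":[0,0,0],"grip":-1}
    - {"translation":[0.025,0,0],"turn":[0,0,0],"grip":-1}
    - {"translation":[0.025,0,0],"turn":[0,0,0],"grip":-1}
    - {"translation":[0.02,0,0],"turn":[0,0,0],"grip":-1}
    - {"translation":[0,0,0],"turn":[0,0,0],"grip":-1}

```text
time: 9.9
tool_pos: [0.461, -0.2413, 0.0781]
tool_rot: [[0.284, 0.959, 0.001], [0.959, -0.284, -0.0], [-0.0, 0.001, -1.0]]
ft_force: [-0.1, 0.1, 1.0]
gripper_width: 0.0007
grasp_force: 0.0
```

```bash
python3 -c "
from h import *
st();to(0,-286,78)"
```

```text
t 9.9 rig mm [   1.1 -377.    78.1] F [-0.1  0.1  1. ] w 0.000659836406931901 q [-41.  31.  93.   0.  56. -24.]
units [ 0.228 -0.003  0.   ]
```

Call:
send_rows:
  rows:
    - {"translation":[0.02,0,0],"turn":[0,0,0],"grip":-1}
    - {"translation":[0.025,0,0],"turn":[0,0,0],"grip":-1}
    - {"translation":[0.025,0,0],"turn":[0,0,0],"grip":-1}
    - {"translation":[0.025,0,0],"turn":[0,0,0],"grip":-1}
    - {"translation":[0.025,0,0],"turn":[0,0,0],"grip":-1}

```text
time: 10.52
tool_pos: [0.4742, -0.1962, 0.0779]
tool_rot: [[0.284, 0.959, -0.001], [0.959, -0.284, -0.001], [-0.001, -0.0, -1.0]]
ft_force: [-4.3, -4.8, 3.5]
gripper_width: 0.0006
grasp_force: 3.1
```

Call:
send_rows:
  rows:
    - {"translation":[0.025,0,0],"turn":[0,0,0],"grip":-1}
    - {"translation":[0.025,0,0],"turn":[0,0,0],"grip":-1}
    - {"translation":[0.015,0,0],"turn":[0,0,0],"grip":-1}
    - {"translation":[0,0,0],"turn":[0,0,0],"grip":-1}

```text
time: 11.02
tool_pos: [0.4817, -0.1705, 0.0777]
tool_rot: [[0.284, 0.959, -0.0], [0.959, -0.284, 0.0], [0.0, -0.0, -1.0]]
ft_force: [-0.1, -0.2, -0.4]
gripper_width: 0.0005
grasp_force: 0.0
```

Call:
send_rows:
  rows:
    - {"translation":[0.015,0,0],"turn":[0,0,0],"grip":-1}
    - {"translation":[0.015,0,0],"turn":[0,0,0],"grip":-1}
    - {"translation":[0.01,0,0],"turn":[0,0,0],"grip":-1}

```text
time: 11.4
tool_pos: [0.4862, -0.1554, 0.0777]
tool_rot: [[0.284, 0.959, -0.0], [0.959, -0.284, -0.0], [-0.0, -0.0, -1.0]]
ft_force: [-2.5, -3.7, 1.0]
gripper_width: 0.0005
grasp_force: 2.1
```

Call:
send_rows:
  rows:
    - {"translation":[0.01,0,0],"turn":[0,0,0],"grip":-1}

```text
time: 11.52
tool_pos: [0.4873, -0.1515, 0.0777]
tool_rot: [[0.284, 0.959, -0.0], [0.959, -0.284, -0.0], [-0.0, -0.0, -1.0]]
ft_force: [-2.4, -3.4, 2.3]
gripper_width: 0.0005
grasp_force: 2.2
```

Call:
send_rows:
  rows:
    - {"translation":[0.01,0,0],"turn":[0,0,0],"grip":-1}

```text
time: 11.65
tool_pos: [0.4877, -0.1504, 0.0778]
tool_rot: [[0.282, 0.959, -0.003], [0.959, -0.282, -0.006], [-0.007, -0.001, -1.0]]
ft_force: [-18.8, -36.1, -0.3]
gripper_width: 0.0005
grasp_force: 20.1
```

Stop reached. Easing off slightly, holding, then retreating and lifting.

Call:
send_rows:
  rows:
    - {"translation":[-0.004,0,0],"turn":[0,0,0],"grip":-1}
    - {"translation":[0,0,0],"turn":[0,0,0],"grip":-1}
    - {"translation":[0,0,0],"turn":[0,0,0],"grip":-1}
    - {"translation":[-0.05,0,0],"turn":[0,0,0],"grip":-1}
    - {"translation":[-0.1,0,0],"turn":[0,0,0],"grip":-1}
    - {"translation":[0,0,-0.12],"turn":[0,0,0],"grip":-1}
    - {"translation":[0,0,-0.12],"turn":[0,0,0],"grip":-1}
    - {"translation":[0,0,-0.12],"turn":[0,0,0],"grip":-1}
    - {"translation":[0,0,0],"turn":[0,0,0],"grip":-1}
    - {"translation":[0,0,0],"turn":[0,0,0],"grip":-1}

```text
time: 12.9
tool_pos: [0.4709, -0.2062, 0.2209]
tool_rot: [[0.284, 0.959, -0.001], [0.959, -0.284, 0.001], [0.001, -0.001, -1.0]]
ft_force: [-0.3, 0.0, -0.6]
gripper_width: 0.0005
grasp_force: 0.0
```

```bash
python3 -c "
from h import *
st();to(-72,-38,215)
a=grab_frame('scene')[155:285,170:330];b=grab_frame('side')[120:310,150:310]
cv2.imwrite('pics/c5.png',np.hstack([cv2.resize(a,(400,475)),cv2.resize(b,(400,475))]))"
```

```text
t 12.9 rig mm [   0.7 -340.5  220.9] F [-0.3  0.  -0.6] w 0.0005418241822897893 q [-37.  20.  83.   0.  77. -20.]
units [ 0.756 -0.181  0.016]
```

View pics/c5.png

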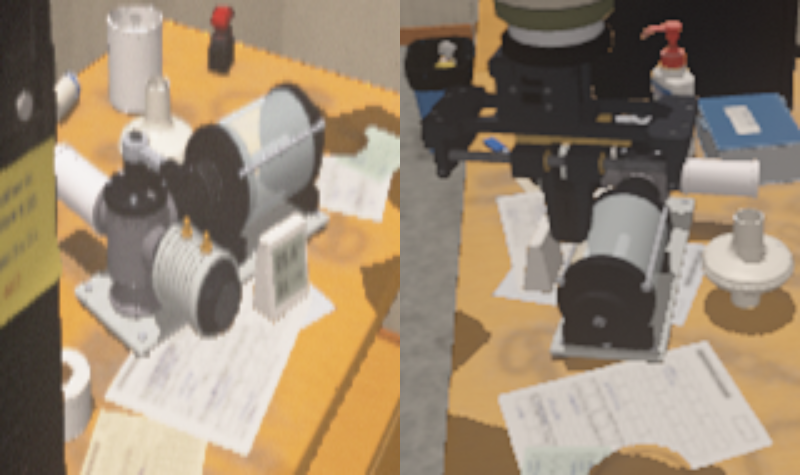

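The plunger is home against the cap, the lever hasn't moved and the bystanders are in place. Next is the syringe side of the lever.

Call:
send_rows:
  rows:
    - {"translation":[0.108,-0.026,0],"turn":[0,0,0],"grip":-1}
    - {"translation":[0.108,-0.026,0],"turn":[0,0,0],"grip":-1}
    - {"translation":[0.108,-0.026,0],"turn":[0,0,0],"grip":-1}
    - {"translation":[0.108,-0.026,0],"turn":[0,0,0],"grip":-1}
    - {"translation":[0.108,-0.026,0],"turn":[0,0,0],"grip":-1}
    - {"translation":[0.108,-0.026,0],"turn":[0,0,0],"grip":-1}
    - {"translation":[0.108,-0.026,0],"turn":[0,0,0],"grip":-1}
    - {"translation":[0,0,0],"turn":[0,0,0],"grip":-1}
    - {"translation":[0,0,0.08],"turn":[0,0,0],"grip":-1}
    - {"translation":[0,0,0.08],"turn":[0,0,0],"grip":-1}
    - {"translation":[0,0,0.06],"turn":[0,0,0],"grip":-1}
    - {"translation":[0,0,0],"turn":[0,0,0],"grip":-1}
    - {"translation":[0,0,0],"turn":[0,0,0],"grip":-1}

```text
time: 14.62
tool_pos: [0.4875, 0.1034, 0.1343]
tool_rot: [[0.284, 0.959, 0.001], [0.959, -0.284, -0.0], [0.0, 0.001, -1.0]]
ft_force: [-0.2, 0.3, 1.4]
gripper_width: 0.001
grasp_force: 0.0
```

```bash
python3 -c "
from h import *
st();to(-72,-20,132)"
```

```text
t 14.625 rig mm [-71.4 -39.  134.3] F [-0.2  0.3  1.4] w 0.0009650506220151765 q [-2. 24. 93.  0. 63. 15.]
units [ 0.048 -0.002  0.006]
```

Call:
send_rows:
  rows:
    - {"translation":[0.03,0,0],"turn":[0,0,0],"grip":-1}
    - {"translation":[0.03,0,0],"turn":[0,0,0],"grip":-1}
    - {"translation":[0.03,0,0],"turn":[0,0,0],"grip":-1}
    - {"translation":[0.03,0,0],"turn":[0,0,0],"grip":-1}
    - {"translation":[0.03,0.003,0],"turn":[0,0,0],"grip":-1}
    - {"translation":[0.028,0.025,0],"turn":[0,0,0],"grip":-1}
    - {"translation":[0.025,0.03,0],"turn":[0,0,0],"grip":-1}
    - {"translation":[0.015,0.035,0],"turn":[0,0,0],"grip":-1}
    - {"translation":[0.015,0.035,0],"turn":[0,0,0],"grip":-1}
    - {"translation":[0.005,0.03,0],"turn":[0,0,0],"grip":-1}
    - {"translation":[0,0.03,0],"turn":[0,0,0],"grip":-1}
    - {"translation":[0,0.02,0],"turn":[0,0,0],"grip":-1}
    - {"translation":[-0.02,0.025,0],"turn":[0,0,0],"grip":-1}
    - {"translation":[-0.02,0.025,0],"turn":[0,0,0],"grip":-1}
    - {"translation":[-0.018,0.012,0],"turn":[0,0,0],"grip":-1}
    - {"translation":[-0.018,0.012,0],"turn":[0,0,0],"grip":-1}
    - {"translation":[0,0,0],"turn":[0,0,0],"grip":-1}

```text
time: 16.75
tool_pos: [0.6141, 0.1329, 0.134]
tool_rot: [[0.285, 0.959, 0.001], [0.959, -0.285, -0.001], [-0.0, 0.001, -1.0]]
ft_force: [0.3, -0.2, -0.2]
gripper_width: 0.0002
grasp_force: 0.0
```

```bash
python3 -c "
from h import *
st();to(46,20,132)"
```

```text
t 16.75 rig mm [ 41.7  25.3 134. ] F [ 0.3 -0.2 -0.2] w 0.00017799364617500536 q [ 1. 35. 71. -0. 73. 18.]
units [-0.013  0.011  0.005]
```

Call:
send_rows:
  rows:
    - {"translation":[-0.01,0.006,0],"turn":[0,0,0],"grip":-1}
    - {"translation":[-0.005,0.005,0],"turn":[0,0,0],"grip":-1}
    - {"translation":[0,0,0],"turn":[0,0,0],"grip":-1}

```text
time: 17.12
tool_pos: [0.6158, 0.1279, 0.1338]
tool_rot: [[0.283, 0.959, -0.001], [0.959, -0.283, 0.002], [0.002, -0.001, -1.0]]
ft_force: [-2.1, 6.2, 0.6]
gripper_width: 0.0006
grasp_force: 2.7
```

Call:
send_rows:
  rows:
    - {"translation":[-0.005,0,0],"turn":[0,0,0],"grip":-1}
    - {"translation":[0,0,0],"turn":[0,0,0],"grip":-1}

```text
time: 17.38
tool_pos: [0.6157, 0.1276, 0.1339]
tool_rot: [[0.282, 0.959, 0.001], [0.959, -0.282, 0.005], [0.005, -0.0, -1.0]]
ft_force: [1.3, 14.7, -0.6]
gripper_width: 0.0004
grasp_force: 7.1
```

Call:
send_rows:
  rows:
    - {"translation":[-0.005,0,0],"turn":[0,0,0],"grip":-1}
    - {"translation":[0,0,0],"turn":[0,0,0],"grip":-1}

```text
time: 17.62
tool_pos: [0.6156, 0.1273, 0.1339]
tool_rot: [[0.282, 0.96, 0.003], [0.959, -0.282, 0.008], [0.008, 0.001, -1.0]]
ft_force: [4.2, 23.1, -1.9]
gripper_width: 0.0007
grasp_force: 11.5
```

Firmly on the stop again. Retreating upward and clear, then checking.

Call:
send_rows:
  rows:
    - {"translation":[0.03,0,0],"turn":[0,0,0],"grip":-1}
    - {"translation":[0.03,0,0],"turn":[0,0,0],"grip":-1}
    - {"translation":[0,0,-0.12],"turn":[0,0,0],"grip":-1}
    - {"translation":[0,0,-0.12],"turn":[0,0,0],"grip":-1}
    - {"translation":[-0.13,0,-0.05],"turn":[0,0,0],"grip":-1}
    - {"translation":[-0.13,0,-0.05],"turn":[0,0,0],"grip":-1}
    - {"translation":[-0.13,0,0],"turn":[0,0,0],"grip":-1}
    - {"translation":[-0.13,-0.05,0],"turn":[0,0,0],"grip":-1}
    - {"translation":[-0.13,-0.05,0],"turn":[0,0,0],"grip":-1}
    - {"translation":[-0.13,-0.05,0],"turn":[0,0,0],"grip":-1}
    - {"translation":[-0.13,-0.05,0],"turn":[0,0,0],"grip":-1}
    - {"translation":[0,0,0],"turn":[0,0,0],"grip":-1}
    - {"translation":[0,0,0],"turn":[0,0,0],"grip":-1}

```text
time: 19.25
tool_pos: [0.4421, -0.1801, 0.2699]
tool_rot: [[0.284, 0.959, 0.0], [0.959, -0.284, -0.0], [-0.0, 0.0, -1.0]]
ft_force: [0.3, 0.3, 0.3]
gripper_width: 0.0003
grasp_force: 0.0
```

```bash
python3 -c "
from h import *
st()
a=grab_frame('scene')[155:285,170:330];b=grab_frame('side')[120:310,150:310]
cv2.imwrite('pics/c6.png',np.hstack([cv2.resize(a,(400,475)),cv2.resize(b,(400,475))]))"
```

```text
t 19.25 rig mm [ -34.3 -323.7  269.9] F [0.3 0.3 0.3] w 0.0003449286038375224 q [-36.  14.  84.   0.  82. -20.]
```

View pics/c6.png

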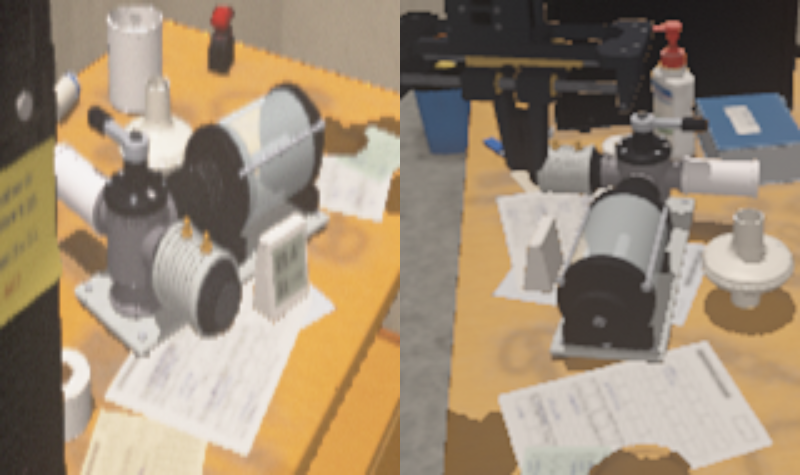

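The lever lies over the white room tube (grip at side-crop (695,123)), the plunger is home, the bystanders haven't moved and the arm is clear. Handing in.

```bash
python3 -c "
from cell import bot
print(bot.job_done())"
```

```text
the job is handed in; nothing more can be done
None
```

I pushed the lever to its stop at the pneumotach, pushed the plunger slowly home, then pushed the lever to its stop at the room-air tube. The job was handed in just after 19 s with the arm clear and the bystanders in place; no verdict came back.

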